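# Twist the cap off the short tea caddy

### The arm

A 7-joint arm with a two-finger parallel gripper is mounted at the origin on the work surface. World frame = base frame: x ahead of the robot, y to its left, z up, the work surface at z = 0. Lengths are in m, angles in rad, forces in N, time in s.
With the tool pointing down it reaches from about 0.4 to 0.875 m from the base axis. Payload 4.4 kg.
Tool frame: the origin (TCP) lies midway between the tips of the shut fingers; the grasp point (between the pads) lies 19 mm behind it; z points along the fingers, y is the line along which they close (so a half turn about z gives the same grasp; the last joint's range is limited). The gripper opens to 85 mm and grips with 20 to 120 N. Pads are 22 mm wide; open, the fingers measure 114 mm over their backs; the gripper's body (76 mm by 85 mm) begins 54 mm behind the grasp point. The pads swing forward as they close: fully open they stand 13 mm farther back than shut.
Start: joints at [1.253, 0.628, 0.038, 1.517, -0.027, 0.996, -0.02], TCP at [0.162, -0.63, 0.231] pointing down, gripper open.
Joint ranges: [-3.06, 3.06], [-0.37, 2.12], [-1.25, 1.32], [0.18, 2.47], [-1.1, 4.24], [0.23, 1.98], [-2.94, 2.94]. Speed limits (rad/s): [2.57, 2.57, 3.14, 3.14, 3.14, 3.14, 3.14].

### API

Orientations are given as a unit quaternion [w, x, y, z].
In Python, from plant import status, viewer, arm, trace, pinpoint gives the robot as it stands.
- The arm moves only by the tool step_arm, never from a script. Its argument "increments" is a list that holds one entry, the list of rows, each a list of 5 numbers: the closure, from 0 (fully open) to 1 (shut), then the shift along the world's x, y, z in cm, then the turn about the world's z in rad. A call has 1 to 20 rows; each row shifts and turns the commanded pose from where the row before left it; what a row does not reach is not made up. A row lasts 1/12 s, in which the tool goes at most 41.7 mm and 7.16 degrees, less where a joint would pass 70% of its speed; a pose out of reach is approached as far as the arm can. A call with a gripper value outside its range is refused whole. The fingers move at their own pace and stop on an object; "force" is the grip in N (left out, the last holds). Time passes only in rows, so rows that do not move let the fingers close. It gives the time, the measured TCP pose, the force, the opening and the grip force at its end, in the units of the state.
- status.read_state(): the state, without advancing time (a new reading comes with each control period).
- viewer.read_camera(name): name is "scene" or "side" or "wrist"; returns a dict with "color" (400x640x3 uint8, red, green, blue), "depth" (400x640 float32, m along the optical axis (not along the pixel's ray), 0 where there is no reading), "camera_matrix" (3x3 intrinsics, pixels), "world_from_camera" (4x4, takes a point from camera to world coordinates); the wrist camera has in their place "hand_eye" (4x4, takes a point from camera to tool coordinates, whose origin is the TCP and whose axes are the flange's). Camera axes: x right, y up, looking along -z (the intrinsics and any distortion apply to the point x, -y, -z); pixel columns grow to the right and rows downward; lengths in m; the calibration is good to about 2 mm. The wrist camera is an equidistant fisheye: a pixel r from the principal point sees the ray r / f radians off the axis. A picture is of the moment at which its call begins: read the wrist's pose just before it.
- arm.finish_job(): hands the job in; it is judged then, once.
Trained networks look in a picture, given as the dict that the camera call returned (one of the last four; its "shot" number tells which), for a name from the list of things; names that differ only in an ending like _2 or _b are one class to them, and where a whole thing is asked for, a point or a joint stands for the part that bears it (a point fixed in the world has none). Each returns a list of dicts, best first, with "confidence" (0 to 1); they miss things now and then, are a little off and sometimes report something else, mostly with a low value. They report only what shows in the picture. A call takes as long as a camera call. They do not tell look-alikes from the thing itself.
- trace(picture, label): "region" (400x640 bool, what is visible of it) and "rect" ([centre column, centre row, width, height] in pixels, round what is visible of it).
- pinpoint(picture, label): "pixel" ([column, row] in pixels: a listed point, or the origin of a listed thing).
The state is a dict: "time": time; "joint_pos": joint angles; "qd": joint speeds; "joint_efforts": joint torques, N m; "ee_pos": TCP position; "ee_rot": TCP orientation; "wrist_force": force on the tool from outside, world axes, zero at the start; "torque": the same for the moment, N m; "finger_gap": finger opening in m; "grip_force": force on a finger pad.
Only numpy, scipy, OpenCV 4.12 (cv2) and the standard library are available. Lean on these libraries where they do the work, as an engineer would, in place of code of your own. Each camera call takes 0.05 s, during which the arm holds its last target. There are 200 camera calls.

### The job

Twist the wooden cap of the short tea caddy anticlockwise, taking a fresh grip as needed, until it lifts free. Then set it down gently, right way up and wholly on the cork coaster, and let go. Leave the tall jar alone.

Things in the scene. Friction and masses are not known exactly. Their poses are not given: they have to be found in the camera images.
- cap_centre (a point): Centre (half-way up) of the SHORT caddy's round wooden cap: 56 mm across, 32 mm high, 70 g, z up; dark dash on top along +x. Starts 104 mm above the shelf, locked down. Turns level, needs up to 0.4 N m. Free to lift straight up after about 134 degrees ANTICLOCKWISE from above, when its x axis lies along the caddy's (dash at the pip, within 10 degrees); a stop blocks it 6 degrees beyond.
- caddy: SHORT white ceramic caddy, fixed to the shelf in a steel clip ring. 84 mm across, shoulder sloping in from 58 mm height to 52 mm across at 80 mm; the cap covers the 44 mm neck from 88 to 120 mm height. A gasket spring pushes the cap up with 8 N: once free it pops up 2 mm. Origin: centre of the underside; z up; x points to a small dark pip on the shoulder.
- coaster: Round cork coaster, 110 mm across, 6 mm thick, fixed flat on the shelf; origin at the centre of its underside, z up.
- tall_jar: TALL jar, to be left alone: same ceramic and same wooden cap, 70 mm across, 172 mm high with the cap, fixed to the shelf in a clip ring of its own; origin at the centre of its underside, z up.
Mind the look-alikes: they are no part of the job. Of the things shaped like the part that bears cap_centre, the wooden one is meant.

How it is judged:
By the outcome, as a careful person would: the job done as asked, in the order asked, and still so for the second after the job is handed in, with the robot touching nothing.
It also fails if it takes over 51 s, if anything falls off the work surface, if the arm or the gripper's body presses on something with over 40 N, if the wrist force passes 120 N, or if a joint passes its speed limit or range.

## Working session

There is one attempt and no reset: what is moved stays moved. The work goes in short steps, Python scripts to look and compute and a tool call to move; the robot and the scene stay as the last step left them, time stands still between calls to the robot, and variables do not carry over. Pictures are saved under pics/ and viewed, at most 10 in all, crops included, and the job is handed in when it is done.

Besides the shell and the picture viewer there is one more tool, called after ">>>" as name(argument=value, ...) on one line, values as JSON. step_arm: Moves the arm, as the interface text tells. Its arguments: {"type":"object","properties":{"increments":{"type":"array","items":{"type":"array","items":{"type":"array","items":{"type":"number"}}}},"force":{"type":"number"}},"required":["increments"]}

```bash
mkdir -p pics; cat > h.py <<'E'
import numpy as np, cv2
from plant import status, viewer, arm, trace, pinpoint
def save(p,n): cv2.imwrite('pics/'+n,p['color'][:,:,::-1])
def to_world(p,px,z=None):
    K=p['camera_matrix'];T=np.array(p['world_from_camera'])
    u,v=px
    d=np.array([(u-K[0][2])/K[0][0],-(v-K[1][2])/K[1][1],-1.])
    if z is None: 
        s=p['depth'][int(round(v)),int(round(u))]
    else:
        r=T[:3,:3]@d; s=(z-T[2,3])/r[2]
    return T[:3,:3]@(d*s)+T[:3,3]
E
python3 - <<'E'
from h import *
s=status.read_state();print(s['time'],s['ee_pos'],s['ee_rot'],s['finger_gap'])
for c in ['scene','side']:
    p=viewer.read_camera(c);save(p,c+'.png')
    print(c,np.array(p['world_from_camera']).round(3).tolist())
    for n in ['cap_centre','caddy','coaster','tall_jar']:
        for q in pinpoint(p,n)[:4]:
            print(n,np.round(q['pixel'],1),round(q['confidence'],2),to_world(p,q['pixel'],{'cap_centre':.104}.get(n,0)).round(4))
        for q in trace(p,n)[:4]: print('  rect',np.round(q['rect'],1),round(q['confidence'],2))
E
```

```text
0.0 [ 0.16183655 -0.62889158  0.23040473] [-9.24082384e-04  9.92084720e-01  1.25566871e-01 -1.23848536e-04] 0.08548936967903363
scene [[-0.393, -0.497, 0.774, 1.185], [0.919, -0.198, 0.339, 0.335], [-0.015, 0.845, 0.535, 0.551], [0.0, 0.0, 0.0, 1.0]]
cap_centre [444.2 241.1] 0.92 [0.5894 0.314  0.104 ]
cap_centre [238.3 213.7] 0.65 [ 0.6551 -0.0846  0.104 ]
cap_centre [382.8 198.8] 0.63 [0.4918 0.172  0.104 ]
cap_centre [322.4 224.1] 0.57 [0.6241 0.0882 0.104 ]
  rect [325.1 226.1  25.2  26.8] 0.88
  rect [446.2 243.4  32.   27.9] 0.79
  rect [385.2 203.9  32.6  27.5] 0.68
caddy [380.5 238.5] 0.7 [0.4952 0.1749 0.    ]
  rect [380.8 230.8  43.3  46.2] 0.98
coaster [286.  256.3] 0.82 [0.6305 0.0042 0.    ]
coaster [378.9 199.3] 0.34 [0.3367 0.1253 0.    ]
tall_jar [238.7 209.8] 0.89 [ 0.5166 -0.191   0.    ]
  rect [235.2 183.3  35.9  77.3] 0.66
side [[0.997, 0.038, -0.062, 0.488], [-0.072, 0.505, -0.86, -0.808], [-0.001, 0.862, 0.507, 0.586], [0.0, 0.0, 0.0, 1.0]]
cap_centre [293.3 155. ] 0.87 [0.4974 0.1746 0.104 ]
cap_centre [280.1 162.1] 0.74 [0.4685 0.1425 0.104 ]
  rect [295.5 155.8  26.4  23.6] 0.81
  rect [272.4 164.2  17.3  20.7] 0.73
  rect [302.2 221.6  17.4  21.2] 0.69
caddy [295.7 196.7] 0.9 [0.4997 0.1705 0.    ]
coaster [367.  235.6] 0.75 [ 0.6391  0.0069 -0.    ]
  rect [366.1 235.8  53.9  38.1] 0.94
tall_jar [316.7 307.2] 0.78 [ 0.5245 -0.1902  0.    ]
  rect [317.2 266.5  53.1 112.2] 0.72
```

View pics/scene.png

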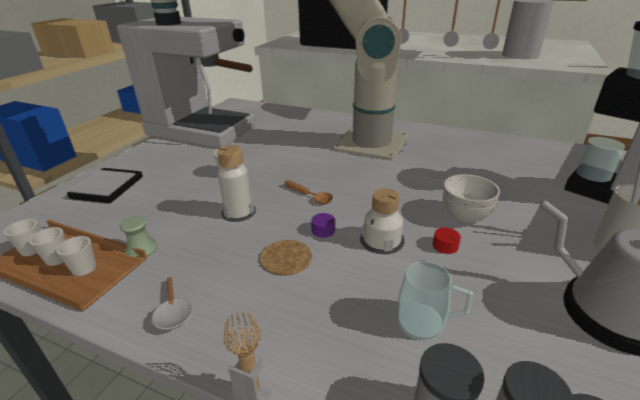

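View pics/side.png

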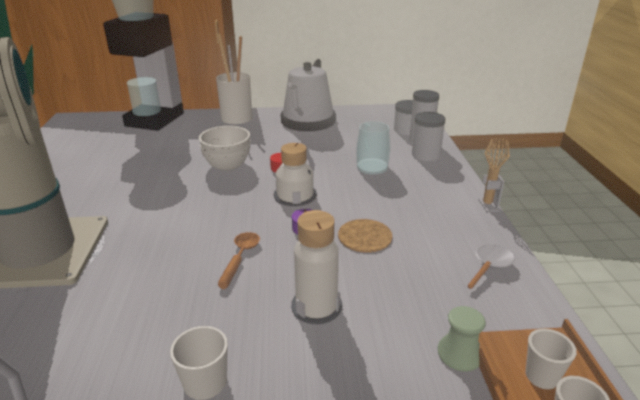

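```bash
python3 - <<'E'
from h import *
a=cv2.imread('pics/scene.png')[180:260,340:480];b=cv2.imread('pics/side.png')[135:215,240:380]
cv2.imwrite('pics/crop.png',np.hstack([cv2.resize(x,None,fx=2.8,fy=5 and 2.8*1,interpolation=cv2.INTER_CUBIC) for x in (a,b)]))
p=viewer.read_camera('wrist');print(np.array(p['hand_eye']).round(3).tolist(),p['camera_matrix'])
q=viewer.read_camera('side')
print(to_world(q,(294,149)),to_world(viewer.read_camera('scene'),(385,195)))
E
```

```text
[[-0.001, 0.957, 0.292, 0.075], [1.0, 0.001, 0.0, 0.001], [-0.0, 0.292, -0.957, -0.143], [0.0, 0.0, 0.0, 1.0]] [[309.70691629   0.         314.83646993]
 [  0.         309.70691629 197.37221813]
 [  0.           0.           1.        ]]
[0.49927954 0.17032242 0.12047377] [0.50229696 0.17842572 0.12110749]
```

View pics/crop.png

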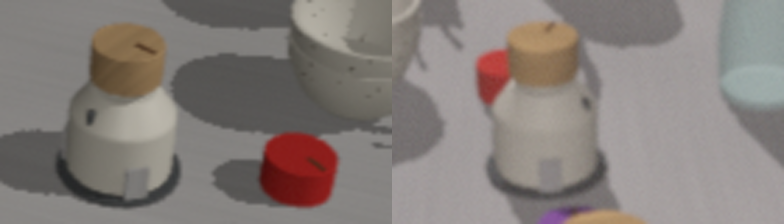

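The candidates in the scene view are the short caddy's wooden cap (385,199), the red look-alike (447,241), the purple one (323,225) and the tall jar's cap (231,157). I choose (385,199). The crop confirms it's wood on the short white caddy, with the dash on top and a dark pip on the shoulder. Next I'll move above it.

>>> step_arm(increments=[[[0, 2.6, 2.55, 0.6, 0], [0, 2.6, 2.55, 0.6, 0], [0, 2.6, 2.55, 0.6, 0], [0, 2.6, 2.55, 0.6, 0], [0, 2.6, 2.55, 0.6, 0], [0, 2.6, 2.55, 0.6, 0], [0, 2.6, 2.55, 0.6, 0], [0, 2.6, 2.55, 0.6, 0], [0, 2.6, 2.55, 0.6, 0], [0, 2.6, 2.55, 0.6, 0], [0, 2.6, 2.55, 0.6, 0], [0, 2.6, 2.55, 0.6, 0], [0, 2.6, 2.55, 0.6, 0], [0, 0, 3.6, 0, 0], [0, 0, 3.6, 0, 0], [0, 0, 3.6, 0, 0], [0, 0, 3.6, 0, 0], [0, 0, 3.6, 0, 0], [0, 0, 3.6, 0, 0], [0, 0, 3.6, 0, 0]]])

```text
time: 2.72
ee_pos: [0.4997, -0.0444, 0.3096]
ee_rot: [0.0, 0.992, 0.125, 0.0]
wrist_force: [1.1, 0.4, -0.3]
finger_gap: 0.0858
grip_force: 0.0
```

>>> step_arm(increments=[[[0, 0, 3.6, -0.5, 0], [0, 0, 3.6, -0.5, 0], [0, 0, 3.6, -0.5, 0], [0, 0, 3.6, -0.5, 0], [0, 0, 3.6, -0.5, 0], [0, 0, 3.2, -0.5, 0], [0, 0, 0, 0, 0], [0, 0, 0, 0, 0]]])

```text
time: 3.38
ee_pos: [0.4994, 0.1682, 0.279]
ee_rot: [-0.0, 0.992, 0.128, -0.0]
wrist_force: [0.0, -0.8, 0.5]
finger_gap: 0.0854
grip_force: 0.0
```

```bash
cat >> h.py <<'E'
from scipy.spatial.transform import Rotation as R
def wpose():
    s=status.read_state();q=s['ee_rot'];T=np.eye(4);T[:3,:3]=R.from_quat([q[1],q[2],q[3],q[0]]).as_matrix();T[:3,3]=s['ee_pos'];return s,T
def wrist_world(p,T,px,z):
    K=p['camera_matrix'];u=(px[0]-K[0][2]);v=(px[1]-K[1][2]);r=np.hypot(u,v);th=r/K[0][0]
    d=np.array([np.sin(th)*u/r,-np.sin(th)*v/r,-np.cos(th)])
    M=T@np.array(p['hand_eye']);w=M[:3,:3]@d
    return M[:3,3]+w*(z-M[2,3])/w[2]
def rectify(p,T,c,z,half=.06,n=480):
    # top view: image up = world +x, image left = world +y
    M=np.linalg.inv(T@np.array(p['hand_eye']));g=np.linspace(half,-half,n,dtype=np.float32)
    X,Y=np.meshgrid(c[0]+g,c[1]+g,indexing='ij');P=np.stack([X,Y,np.full_like(X,z),np.ones_like(X)],-1)@M.T
    a,b,d=P[...,0],-P[...,1],-P[...,2];r=np.hypot(a,b);th=np.arctan2(r,d);K=p['camera_matrix'];f=K[0][0]
    return cv2.remap(p['color'][:,:,::-1],(K[0][2]+f*th*a/r).astype(np.float32),(K[1][2]+f*th*b/r).astype(np.float32),1)
E
python3 - <<'E'
from h import *
s,T=wpose();p=viewer.read_camera('wrist');print(s['time'],s['ee_pos'],s['joint_pos'],T[:3,0])
for n,z in [('cap_centre',.104),('caddy',0)]:
  for q in pinpoint(p,n)[:3]: print(n,q['pixel'],q['confidence'],wrist_world(p,T,q['pixel'],z))
for q in trace(p,'cap_centre')[:2]: print(q['rect'])
c=(.498,.173)
cv2.imwrite('pics/w1.png',np.hstack([p['color'][:,:,::-1][:, 120:520],cv2.resize(rectify(p,T,c,.12),(400,400))]))
E
```

```text
3.3833 [0.49937771 0.16820054 0.27900422] [-0.28539194  0.39903462 -0.13057826  1.79451335  0.06137221  0.95240442
 -1.75581148] [ 9.67301663e-01  2.53628150e-01 -5.03931899e-04]
cap_centre [212.1, 161.4] 0.87 [0.48988565 0.27929962 0.104     ]
cap_centre [409.5, 172.3] 0.87 [0.53200535 0.06985214 0.104     ]
cap_centre [307.6, 178.0] 0.82 [0.49738304 0.17454711 0.104     ]
caddy [309.8, 158.4] 0.57 [0.50048901 0.1746902  0.        ]
[309.1, 177.1, 56.7, 54.6]
[408.6, 174.5, 47.9, 40.2]
```

View pics/w1.png

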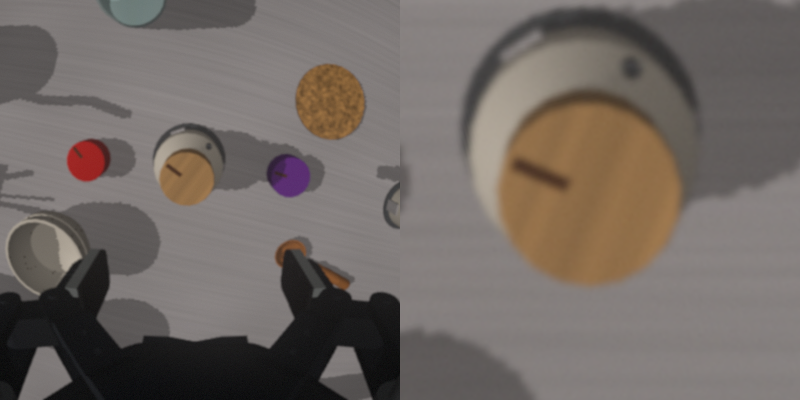

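The wrist view shows the wooden cap at (187,177) in the left panel, with the dash pointing at about 70° from world +x. One dark mark shows on the shoulder at (208,146). The red (88,160) and purple (288,175) look-alikes are well clear. I'll go lower and refine the centre.

>>> step_arm(increments=[[[0, 0, 0.25, -2.5, 0], [0, 0, 0.25, -2.5, 0], [0, 0, 0.2, -2.5, 0], [0, 0, 0, -1, 0], [0, 0, 0, 0, 0], [0, 0, 0, 0, 0]]])

```text
time: 4.08
ee_pos: [0.5004, 0.1722, 0.1947]
ee_rot: [0.0, 0.992, 0.125, 0.0]
wrist_force: [-0.8, 0.5, 0.1]
finger_gap: 0.085
grip_force: 0.0
```

```bash
python3 - <<'E'
from h import *
s,T=wpose();p=viewer.read_camera('wrist');print(s['time'],s['ee_pos'],s['joint_pos'][6])
for n,z in [('cap_centre',.104),('caddy',0)]:
  for q in pinpoint(p,n)[:3]: print(n,q['pixel'],q['confidence'],wrist_world(p,T,q['pixel'],z))
c=(.5,.175);im=rectify(p,T,c,.12,.06,480)
h=cv2.cvtColor(im,cv2.COLOR_BGR2HSV);m=((h[...,1]>90)&(h[...,0]<25)).astype(np.uint8)
n,l,st,ce=cv2.connectedComponentsWithStats(m);k=1+np.argmax(st[1:,4]);print(st[k])
x,y,w,hh,_=st[k];print('y',c[1]+.06-(x+w/2)*.00025,'x from bottom',c[0]+.06-(y+hh-112)*.00025, w*.25,hh*.25)
cv2.imwrite('pics/w2.png',im)
E
```

```text
4.0833 [0.50041195 0.17215758 0.19469227] -1.790398758039685
cap_centre [190.9, 175.8] 0.89 [0.49756074 0.27463711 0.104     ]
cap_centre [307.1, 206.4] 0.79 [0.49588983 0.17622993 0.104     ]
cap_centre [431.9, 192.6] 0.61 [0.53246527 0.07967488 0.104     ]
caddy [309.7, 171.8] 0.76 [0.50140163 0.17713197 0.        ]
[  124   112   217   238 40003]
y 0.17687499999999998 x from bottom 0.5005000000000001 54.25 59.5
```

View pics/w2.png

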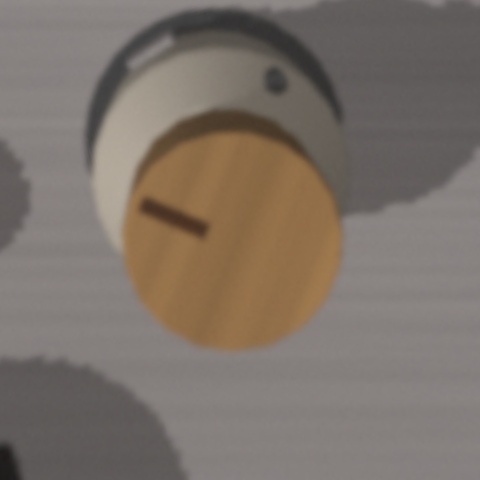

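The refined cap centre is about (0.500, 0.1765), with the dash at 67° and the visible pip at about -27°. Now I'll descend.

>>> step_arm(increments=[[[0, 0, 0.4, 0, -0.12], [0, 0, 0, -3, -0.12], [0, 0, 0, -3, 0], [0, 0, 0, -2.5, 0], [0, 0, 0, -1.5, 0], [0, 0, 0, -1, 0], [0, 0, 0, 0, 0], [0, 0, 0, 0, 0], [0, 0, 0, 0, 0]]])

```text
time: 4.98
ee_pos: [0.5011, 0.1774, 0.0856]
ee_rot: [-0.0, 1.0, 0.006, 0.001]
wrist_force: [0.1, 0.4, -1.0]
finger_gap: 0.0851
grip_force: 0.0
```

>>> step_arm(increments=[[[0.5, 0, 0, 0, 0], [0.5, 0, 0, 0, 0], [0.5, 0, 0, 0, 0], [0.5, 0, 0, 0, 0], [0.5, 0, 0, 0, 0], [0.5, 0, 0, 0, 0]]], force=80)

```text
time: 5.48
ee_pos: [0.5006, 0.1774, 0.0855]
ee_rot: [-0.0, 1.0, 0.006, 0.001]
wrist_force: [-1.8, -0.1, 6.8]
finger_gap: 0.0547
grip_force: 82.6
```

```bash
python3 -c "
from h import *
s=status.read_state();print(s['ee_pos'],s['wrist_force'],s['torque'],s['finger_gap'],s['grip_force'])"
```

```text
[0.50063864 0.17735459 0.08551664] [-1.78796024 -0.10760235  6.82126255] [0.01497046 0.17596967 0.05893543] 0.054730365854906725 82.59953789412975
```

>>> step_arm(increments=[[[0.6, 0, 0, 0, 0.1], [0.6, 0, 0, 0, 0.1], [0.6, 0, 0, 0, 0.1], [0.6, 0, 0, 0, 0.1], [0.6, 0, 0, 0, 0.1], [0.6, 0, 0, 0, 0.1]]])

```text
time: 5.98
ee_pos: [0.5006, 0.1786, 0.0856]
ee_rot: [-0.001, 0.953, 0.304, 0.001]
wrist_force: [-1.9, 2.5, 6.9]
finger_gap: 0.0547
grip_force: 82.7
```

```bash
python3 - <<'E'
from h import *
s,T=wpose();print(s['ee_pos'],s['wrist_force'],s['torque'],s['finger_gap'],s['grip_force'],np.degrees(np.arctan2(T[1,0],T[0,0])))
E
```

```text
[0.50062563 0.17863673 0.08564077] [-1.92916334  2.4769618   6.93279832] [ 0.56910594  0.46037892 -0.05745599] 0.05471322819838838 82.67882443964481 35.36039308770627
```

>>> step_arm(increments=[[[0.6, 0, 0, 0, 0.1], [0.6, 0, 0, 0, 0.1], [0.6, 0, 0, 0, 0.1], [0.6, 0, 0, 0, 0.1], [0.6, 0, 0, 0, 0.1], [0.6, 0, 0, 0, 0.1], [0.6, 0, 0, 0, 0.1], [0.6, 0, 0, 0, 0.1], [0.6, 0, 0, 0, 0.1], [0.6, 0, 0, 0, 0.1], [0.6, 0, 0, 0, 0.1], [0.6, 0, 0, 0, 0.1], [0.6, 0, 0, 0, 0.1], [0.6, 0, 0, 0, 0.1], [0.6, 0, 0, 0, 0]]])

```text
time: 7.23
ee_pos: [0.4989, 0.1773, 0.0853]
ee_rot: [-0.001, 0.536, 0.844, -0.0]
wrist_force: [-4.9, 0.5, 10.3]
finger_gap: 0.0533
grip_force: 99.6
```

```bash
python3 - <<'E'
from h import *
s,T=wpose();print(s['ee_pos'],s['wrist_force'],s['torque'],s['finger_gap'],s['grip_force'],s['joint_pos'][6],np.degrees(np.arctan2(T[1,0],T[0,0])))
p=viewer.read_camera('wrist');a=rectify(p,T,(.5,.1765),.12,.06,400);
q=viewer.read_camera('side');b=cv2.resize(q['color'][105:225,235:355,::-1],(400,400),interpolation=2)
cv2.imwrite('pics/w3.png',np.hstack([a,b]))
E
```

```text
[0.49894833 0.17726218 0.08526046] [-4.88987035  0.52856264 10.34768319] [ 0.10333434  0.97992101 -1.22837525] 0.05328446423824316 99.60275055840611 -0.6012972012202359 115.12133381387063
```

View pics/w3.png

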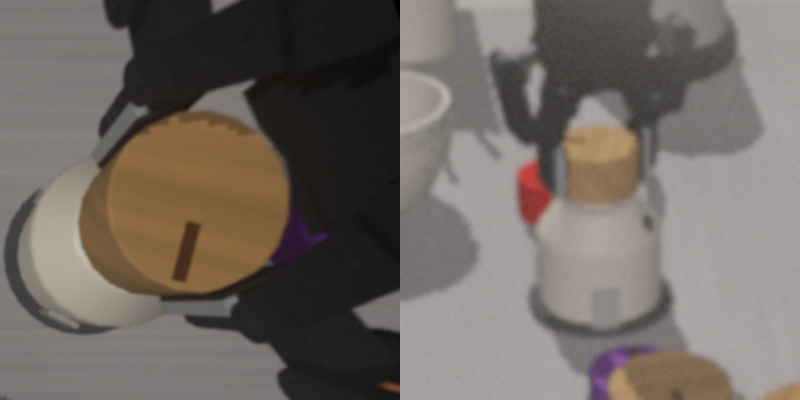

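The dash now points to about 167°, so the cap has turned about 100° for a hand turn of 115°. The wrist moment is 1.2 N m, so the pads slipped or a stop was met. I'll release, look, then probe in small steps.

>>> step_arm(increments=[[[0, 0, 0, 0, 0], [0, 0, 0, 0, 0], [0, 0, 0, 0, 0], [0, 0, 0, 0, 0], [0, 0, 3, 0, 0], [0, 0, 0, 0, 0], [0, 0, 0, 0, 0]]])

```text
time: 7.92
ee_pos: [0.4999, 0.2091, 0.0845]
ee_rot: [-0.0, 0.534, 0.845, 0.001]
wrist_force: [-0.3, -0.2, -0.1]
finger_gap: 0.0851
grip_force: 0.0
```

I put the 3 cm lift in the y column by mistake. The force reading shows no contact. I'll go up, back over the cap, and turn the camera toward the hidden side.

>>> step_arm(increments=[[[0, 0, 0, 3, 0], [0, 0, 0, 3, 0], [0, 0, 0, 3, 0.1], [0, 0, -3, 1, 0.12], [0, 0, 0, 0, 0.12], [0, 0, 0, 0, 0.12], [0, 0, 0, 0, 0.12], [0, 0, 0, 0, 0.12], [0, 0, 0, 0, 0.12], [0, 0, 0, 0, 0.12], [0, 0, 0, 0, 0.12], [0, 0, 0, 0, 0.12], [0, 0, 0, 0, 0.12], [0, 0, 0, 0, 0.12], [0, 0, 0, 0, 0], [0, 0, 0, 0, 0]]])

```text
time: 9.25
ee_pos: [0.4999, 0.1762, 0.1839]
ee_rot: [-0.0, -0.143, 0.99, -0.0]
wrist_force: [-0.3, 0.2, 0.1]
finger_gap: 0.0852
grip_force: 0.0
```

```bash
python3 - <<'E'
from h import *
s,T=wpose();print(s['time'],s['ee_pos'],s['wrist_force'],s['joint_pos'],np.degrees(np.arctan2(T[1,0],T[0,0])))
p=viewer.read_camera('wrist');a=rectify(p,T,(.5,.1765),.12,.06,400);b=rectify(p,T,(.5,.1765),.069,.06,400)
cv2.imwrite('pics/w4.png',np.hstack([a,b]))
E
```

```text
9.25 [0.4999015  0.17620048 0.18391236] [-0.31416469  0.23590845  0.08833963] [ 0.26770982  0.74961677 -1.08509264  1.88421995  0.78833555  1.01493485
  0.69026148] -163.592332494881
```

View pics/w4.png

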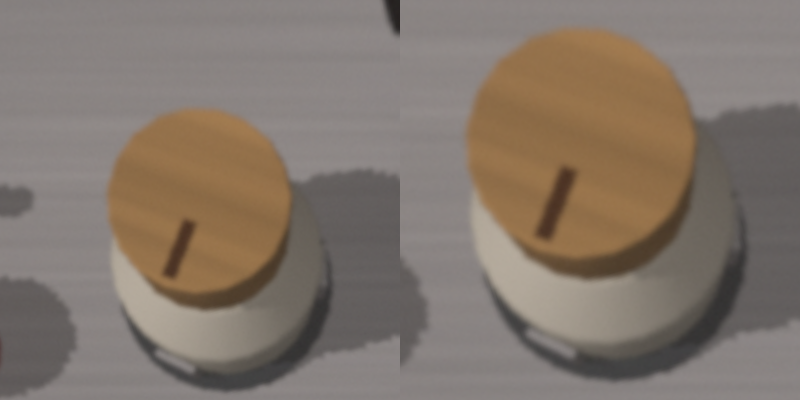

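There is no pip on the -x side. The dash is at about 160°, so the cap has turned about 93°, and the only pip is at about -27°. I'll unwind the wrist and take a fresh grip, then twist in short pieces watching the moment.

>>> step_arm(increments=[[[0, 0, 0, 0, -0.12], [0, 0, 0, 0, -0.12], [0, 0, 0, 0, -0.12], [0, 0, 0, 0, -0.12], [0, 0, 0, 0, -0.12], [0, 0, 0, 0, -0.12], [0, 0, 0, 0, -0.12], [0, 0, 0, 0, -0.12], [0, 0, 0, 0, -0.12], [0, 0, 0, 0, -0.12], [0, 0, 0, 0, -0.12], [0, 0, 0, 0, -0.12], [0, 0, 0, 0, -0.12], [0, 0, 0, 0, -0.12], [0, 0, 0, -2, -0.12], [0, 0, 0, -2.5, -0.12], [0, 0, 0, -2.5, -0.12], [0, 0, 0, -2, -0.12], [0, 0, 0, -0.9, -0.12], [0, 0, 0, 0, 0]]])

```text
time: 10.97
ee_pos: [0.4987, 0.1763, 0.0837]
ee_rot: [0.0, 0.84, 0.543, -0.002]
wrist_force: [-0.2, -0.9, 0.1]
finger_gap: 0.0853
grip_force: 0.0
```

>>> step_arm(increments=[[[0, 0, 0, 0, 0], [0.5, 0, 0, 0, 0], [0.5, 0, 0, 0, 0], [0.5, 0, 0, 0, 0], [0.5, 0, 0, 0, 0], [0.5, 0, 0, 0, 0], [0.6, 0, 0, 0, 0]]], force=110)

```text
time: 11.55
ee_pos: [0.499, 0.178, 0.0863]
ee_rot: [-0.001, 0.838, 0.545, 0.0]
wrist_force: [-4.5, 0.3, 5.3]
finger_gap: 0.053
grip_force: 113.9
```

```bash
cat > st.py <<'E'
from h import *
s,T=wpose();print(s['time'],s['ee_pos'].round(4),np.round(s['wrist_force'],1),np.round(s['torque'],2),round(s['finger_gap'],4),round(s['grip_force'],1),np.round(s['joint_pos'],2),'yaw',np.degrees(np.arctan2(T[1,0],T[0,0])).round(1))
E
python3 st.py
```

```text
11.55 [0.499  0.178  0.0863] [-4.5  0.3  5.3] [ 0.34  0.85 -0.08] 0.053 113.9 [-0.15  0.7  -0.37  1.97  0.45  0.56 -1.25] yaw 66.1
```

>>> step_arm(increments=[[[0.6, 0, 0, 0, 0.1], [0.6, 0, 0, 0, 0.1], [0.6, 0, 0, 0, 0]]])

```text
time: 11.8
ee_pos: [0.4985, 0.1764, 0.0861]
ee_rot: [-0.001, 0.781, 0.624, -0.001]
wrist_force: [-5.5, 0.1, 6.0]
finger_gap: 0.0534
grip_force: 116.5
```

```bash
python3 st.py
```

```text
11.8 [0.4985 0.1764 0.0861] [-5.5  0.1  6. ] [-0.01  1.17 -1.33] 0.0534 116.5 [-0.11  0.71 -0.43  1.97  0.51  0.58 -1.11] yaw 77.3
```

>>> step_arm(increments=[[[0.6, 0, 0, 0, 0.1], [0.6, 0, 0, 0, 0.1], [0.6, 0, 0, 0, 0]]])

```text
time: 12.05
ee_pos: [0.499, 0.1754, 0.0861]
ee_rot: [-0.0, 0.715, 0.699, -0.001]
wrist_force: [-4.3, -2.3, 6.0]
finger_gap: 0.0536
grip_force: 143.2
```

```bash
python3 st.py
```

```text
12.05 [0.499  0.1754 0.0861] [-4.3 -2.3  6. ] [-0.15  0.87 -0.8 ] 0.0536 143.2 [-0.08  0.72 -0.48  1.97  0.57  0.6  -0.96] yaw 88.8
```

It's a hard stop: over 1.3 N m and the pads slip. I'll release, regrip, back off by 6° and try a gentle lift.

>>> step_arm(increments=[[[0.2, 0, 0, 0, 0], [0.2, 0, 0, 0, 0], [0.2, 0, 0, 0, 0], [0.5, 0, 0, 0, 0], [0.5, 0, 0, 0, 0], [0.5, 0, 0, 0, 0], [0.5, 0, 0, 0, 0], [0.5, 0, 0, 0, -0.05], [0.5, 0, 0, 0, -0.05], [0.5, 0, 0, 0, 0]]], force=60)

```text
time: 12.88
ee_pos: [0.4987, 0.1768, 0.0856]
ee_rot: [-0.0, 0.748, 0.663, -0.001]
wrist_force: [-3.9, -0.5, 5.8]
finger_gap: 0.0553
grip_force: 63.3
```

```bash
python3 st.py
```

```text
12.8833 [0.4987 0.1768 0.0856] [-3.9 -0.5  5.8] [-0.21  0.92 -0.36] 0.0553 63.3 [-0.1   0.71 -0.45  1.97  0.54  0.58 -1.04] yaw 83.1
```

>>> step_arm(increments=[[[0.5, 0, 0, 0.2, 0], [0.5, 0, 0, 0.2, 0], [0.5, 0, 0, 0, 0]]])

```text
time: 13.13
ee_pos: [0.4986, 0.1768, 0.0888]
ee_rot: [-0.001, 0.748, 0.664, -0.001]
wrist_force: [-5.0, 0.4, -2.0]
finger_gap: 0.0555
grip_force: 66.7
```

```bash
python3 st.py
```

```text
13.1333 [0.4986 0.1768 0.0888] [-5.   0.4 -2. ] [ 0.08  0.99 -0.43] 0.0555 66.7 [-0.09  0.71 -0.46  1.97  0.54  0.59 -1.03] yaw 83.2
```

>>> step_arm(increments=[[[0.5, 0, 0, 0.2, 0], [0.5, 0, 0, 0.2, 0], [0.5, 0, 0, 0, 0]]])

```text
time: 13.38
ee_pos: [0.4986, 0.1767, 0.0933]
ee_rot: [-0.0, 0.747, 0.664, -0.001]
wrist_force: [-6.8, 0.0, -2.2]
finger_gap: 0.0548
grip_force: 66.3
```

```bash
python3 - <<'E'
exec(open('st.py').read())
p=viewer.read_camera('wrist');a=rectify(p,T,(.5,.1765),.12,.06,400)
q=viewer.read_camera('side');b=cv2.resize(q['color'][125:205,255:335,::-1],(400,400),interpolation=2)
cv2.imwrite('pics/w5.png',np.hstack([a,b]))
E
```

```text
13.3833 [0.4986 0.1767 0.0933] [-6.8  0.  -2.2] [-0.01  1.26 -0.01] 0.0548 66.3 [-0.09  0.7  -0.46  1.96  0.53  0.6  -1.03] yaw 83.3
```

View pics/w5.png

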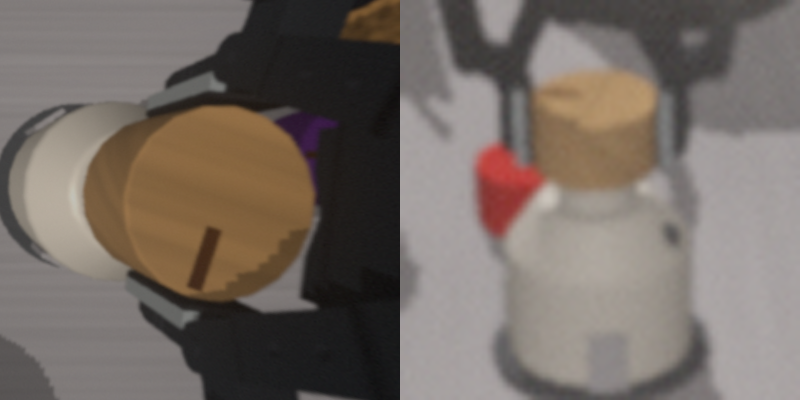

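It lifts: the side crop shows bare neck under the cap at (590,195), the dash follows the hand, and the wrist moment is zero. I'll raise it clear and head for the coaster.

>>> step_arm(increments=[[[0.5, 0, 0, 0.6, 0], [0.5, 0, 0, 0.8, 0], [0.5, 0, 0, 1, 0], [0.5, 0, 0, 1.2, 0], [0.5, 0, 0, 1.5, 0], [0.5, 0, 0, 1.5, 0], [0.5, 1.2, -1.5, 0.8, 0], [0.5, 1.7, -2.1, 0, 0], [0.5, 1.7, -2.1, 0, 0], [0.5, 1.7, -2.1, 0, 0], [0.5, 1.7, -2.1, 0, 0], [0.5, 1.7, -2.1, 0, 0], [0.5, 1.2, -1.5, 0, 0], [0.5, 0, 0, 0, 0], [0.5, 0, 0, 0, 0]]])

```text
time: 14.73
ee_pos: [0.6113, 0.0404, 0.1688]
ee_rot: [0.001, 0.749, 0.663, 0.002]
wrist_force: [-0.5, 0.9, -0.0]
finger_gap: 0.055
grip_force: 66.3
```

```bash
python3 - <<'E'
exec(open('st.py').read())
W=viewer.read_camera('wrist');S=viewer.read_camera('scene');D=viewer.read_camera('side')
for p,f in [(W,lambda x,z:wrist_world(W,T,x,z)),(S,lambda x,z:to_world(S,x,z)),(D,lambda x,z:to_world(D,x,z))]:
  for q in pinpoint(p,'coaster')[:2]: print('coaster',q['pixel'],q['confidence'],f(q['pixel'],0))
  for q in trace(p,'coaster')[:1]:
    v,u=np.nonzero(q['region']);print(' region edge l/r/t/b',[f(x,.006).round(4)[:2].tolist() for x in [(u.min(),v[u.argmin()]),(u.max(),v[u.argmax()]),(u[v.argmin()],v.min()),(u[v.argmax()],v.max())]])
  for q in trace(p,'cap_centre')[:3]: print(' cap',q['rect'])
cv2.imwrite('pics/w6.png',np.hstack([W['color'][:,120:520,::-1],cv2.resize(D['color'][140:260,300:420,::-1],(400,400),interpolation=2)]))
E
```

```text
14.7333 [0.6113 0.0404 0.1688] [-0.5  0.9 -0. ] [0.05 0.05 0.03] 0.055 66.3 [ 0.22  0.7  -0.55  1.68  0.45  0.89 -0.64] yaw 83.0
coaster [337.9, 207.4] 0.81 [0.63360318 0.00494955 0.        ]
coaster [273.5, 346.2] 0.4 [ 0.52850452 -0.18484968  0.        ]
 region edge l/r/t/b [[0.5827, 0.0204], [0.6903, 0.0069], [0.635, 0.0604], [0.6637, -0.0362]]
 cap [316.1, 271.8, 130.9, 133.3]
 cap [222.7, 192.2, 59.2, 58.2]
 cap [174.1, 63.2, 122.4, 98.9]
 region edge l/r/t/b [[0.6502, -0.0454], [0.6008, 0.0499], [0.5907, -0.0263], [0.6923, 0.0212]]
 cap [324.4, 225.9, 25.0, 23.3]
 cap [447.2, 239.6, 27.4, 24.2]
 cap [308.5, 180.2, 22.3, 28.3]
coaster [365.5, 235.0] 0.76 [0.63641499 0.00917939 0.        ]
 region edge l/r/t/b [[0.5786, 0.0119], [0.6892, 0.0038], [0.6257, 0.0596], [0.6214, -0.0573]]
 cap [355.0, 144.4, 31.3, 30.1]
 cap [302.6, 220.9, 17.9, 24.5]
 cap [279.6, 165.6, 21.9, 19.6]
```

View pics/w6.png

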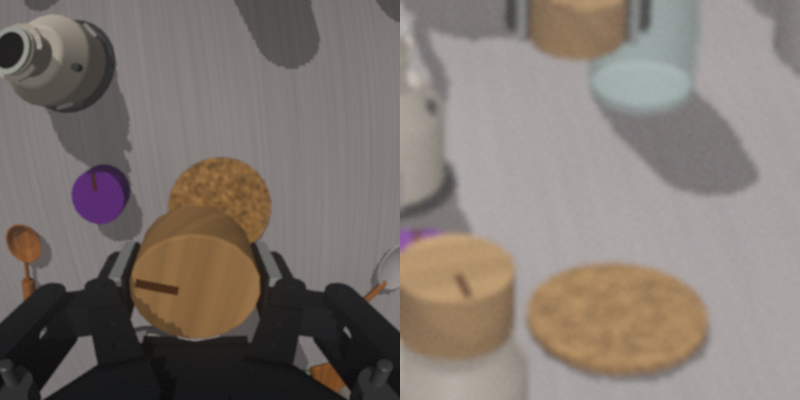

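The cap is held level, and the coaster is free at about (0.635, 0.004). I'll go over it and lower.

>>> step_arm(increments=[[[0.5, 1.2, -1.8, 0, 0], [0.5, 1.2, -1.8, 0, 0], [0.5, 0, 0, -2, 0], [0.5, 0, 0, -2.5, 0], [0.5, 0, 0, -2.5, 0], [0.5, 0, 0, -2.5, 0], [0.5, 0, 0, -2, 0], [0.5, 0, 0, -1.5, 0], [0.5, 0, 0, -1, 0], [0.5, 0, 0, -0.5, 0], [0.5, 0, 0, 0, 0], [0.5, 0, 0, 0, 0]]])

```text
time: 16.33
ee_pos: [0.6335, 0.0062, 0.0229]
ee_rot: [0.0, 0.748, 0.664, 0.0]
wrist_force: [0.3, 0.7, -0.4]
finger_gap: 0.055
grip_force: 66.3
```

```bash
python3 - <<'E'
exec(open('st.py').read())
D=viewer.read_camera('side');S=viewer.read_camera('scene')
cv2.imwrite('pics/w7.png',np.hstack([cv2.resize(D['color'][170:270,315:415,::-1],(400,400),interpolation=2),cv2.resize(S['color'][190:290,240:340,::-1],(400,400),interpolation=2)]))
def proj(p,P):
    c=np.linalg.inv(np.array(p['world_from_camera']))@np.append(P,1);K=p['camera_matrix'];return K[0][2]+K[0][0]*c[0]/-c[2],K[1][2]+K[1][1]*c[1]/c[2]
x,y=s['ee_pos'][:2]
for zb in (.01,.02,.03,.04): 
    u,v=proj(D,[x,y-.028,zb]);print(zb,(u-315)*4,(v-170)*4)
E
```

```text
16.3333 [0.6335 0.0062 0.0229] [ 0.3  0.7 -0.4] [ 0.03 -0.06  0.01] 0.055 66.3 [ 0.21  0.91 -0.44  1.7   0.58  0.67 -0.67] yaw 83.2
0.01 206.41317459759716 280.16937171153427
0.02 207.33636470019906 263.49406579269385
0.03 208.2692326022302 246.6439526855595
0.04 209.21193128405548 229.61626915167483
```

View pics/w7.png

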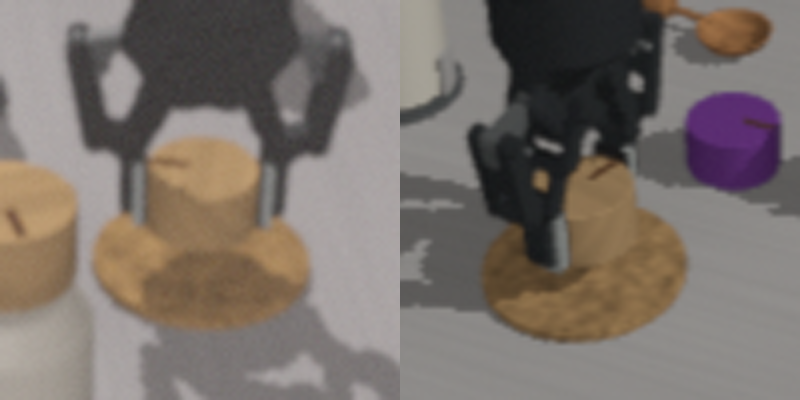

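The cap hovers over the coaster with its underside at about z = 0.028. I'll lower it in small steps.

>>> step_arm(increments=[[[0.5, 0, 0, -0.7, 0], [0.5, 0, 0, -0.5, 0], [0.5, 0, 0, -0.3, 0], [0.5, 0, 0, -0.2, 0], [0.5, 0, 0, 0, 0], [0.5, 0, 0, 0, 0]]])

```text
time: 16.93
ee_pos: [0.6329, 0.0061, 0.0051]
ee_rot: [-0.0, 0.748, 0.664, -0.0]
wrist_force: [-0.2, -0.2, -0.8]
finger_gap: 0.0551
grip_force: 66.3
```

>>> step_arm(increments=[[[0.5, 0, 0, -0.1, 0], [0.5, 0, 0, 0, 0], [0.5, 0, 0, -0.1, 0], [0.5, 0, 0, 0, 0]]])

```text
time: 17.27
ee_pos: [0.6332, 0.0061, 0.0041]
ee_rot: [0.0, 0.748, 0.664, 0.0]
wrist_force: [-1.6, -0.4, 4.2]
finger_gap: 0.0548
grip_force: 66.8
```

Contact at 4 N. I'll release softly and rise.

>>> step_arm(increments=[[[0.45, 0, 0, 0, 0], [0.4, 0, 0, 0, 0], [0.3, 0, 0, 0, 0], [0.2, 0, 0, 0, 0], [0, 0, 0, 0, 0], [0, 0, 0, 0, 0], [0, 0, 0, 0, 0], [0, 0, 0, 0.5, 0], [0, 0, 0, 1, 0], [0, 0, 0, 2, 0], [0, 0, 0, 3, 0], [0, 0, 0, 3, 0], [0, 0, 0, 3, 0], [0, 0, 0, 2, 0], [0, 0, 0, 0, 0], [0, 0, 0, 0, 0]]], force=20)

```text
time: 18.6
ee_pos: [0.634, 0.006, 0.1506]
ee_rot: [0.001, 0.748, 0.664, 0.001]
wrist_force: [-1.0, -0.4, -0.7]
finger_gap: 0.0853
grip_force: 0.0
```

```bash
python3 - <<'E'
exec(open('st.py').read())
W=viewer.read_camera('wrist');D=viewer.read_camera('side')
cv2.imwrite('pics/w8.png',np.hstack([cv2.resize(D['color'][170:270,315:415,::-1],(400,400),interpolation=2),rectify(W,T,(.635,.005),.006,.08,400)]))
E
```

```text
18.6 [0.634  0.006  0.1506] [-1.  -0.4 -0.7] [-0.    0.04 -0.04] 0.0853 0.0 [ 0.26  0.75 -0.54  1.64  0.47  0.89 -0.58] yaw 83.2
```

View pics/w8.png

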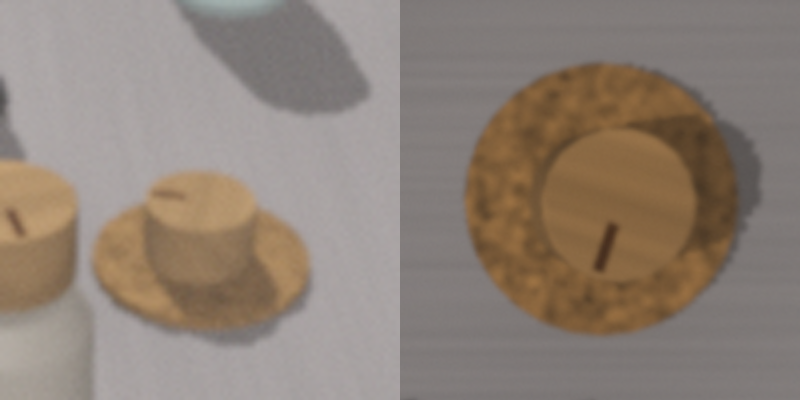

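The cap stands upright and wholly on the coaster, centred at (618,205), and the gripper is clear. I'll hand the job in.

```bash
python3 -c "
from plant import arm
print(arm.finish_job())"
```

```text
the job is handed in; nothing more can be done
None
```

The short caddy's wooden cap was twisted off anticlockwise and now stands right way up, wholly on the cork coaster, with the gripper clear and the job handed in at about 18.7 s; by the dash it came free after about 93° with the dash nearly opposite the pip, not the 134° at the pip as described.

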